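# Slide the sharpening stone home under its leaf spring

## Task

Get the shears-sharpening stone ready for use: with the fingertips, press the stone's wooden carrier board down hard against the sprung bed of its holder and, keeping it pressed, slide it so that its front end passes under the cross bar and the leaf spring until it is fully home against the end stop, then let go. Do not pick up or lift the carrier, and leave the vase, the pin holder and the cup where they stand.

Things in the scene. Friction and masses are not known exactly. Their poses are not given: they have to be found in the camera images.
- holder: Fixed brown wooden holder on the table: an open channel 335 mm long along its y axis, 91 mm wide. Origin on the table under the channel's middle line; the carrier must slide toward +y; z up. Channel from y = -190 mm to the end stop's face at y = +125 mm. Side rails 36 mm high, inner faces at x = -32.5 and +32.5 mm, outer at 45.5. End stop 36 mm high.
- home (a point): Point on the end stop's inner face, on the channel's middle line, 36 mm above the table (holder frame: 0, 125, 36 mm): the carrier's front end touches this face when it is fully home.
- bar (a point): Middle of the underside of the fixed wooden cross bar that spans the channel (holder frame: 0, 70, 39 mm). The bar runs from y = 63 to 77 mm; underside 39 mm, top 53 mm above the table.
- leaf_tip (a point): Lowest point of the steel leaf spring at rest (holder frame: 0, 108, about 34 mm). The strip, 36 mm wide, is fixed to the bar's +y side, slopes down toward +y, tip turned up, ending at y = 115 mm. The carrier's front end lifts it as it is pushed under (about 6 N to start, about 2 N more per mm) and it then keeps the carrier down.
- carrier: Loose pale wooden board 62 mm wide (x), 200 mm long (y), 12 mm thick, about 0.4 kg, with a grey sharpening stone glued on top. Origin at the centre of its underside; axes parallel to the holder's; +y is the front end that goes under the bar. It starts on the raised sprung bed in the channel, front end 13 to 43 mm short of the bar. Its bare front end is 72 mm long.
- stone (a point): Middle of the stone's rear end face (carrier frame: 0, -50, 20 mm). The stone is 52 mm wide, 78 mm long (carrier y = -50 to +28 mm) and stands 16 mm above the board. Fingertips pressing on the tail can push forward on this face.
- tail (a point): Middle of the top face of the board's bare tail behind the stone (carrier frame: 0, -75, 12 mm), 44 mm above the table while the bed is up. The tail is 50 mm long (carrier y = -100 to -50 mm), room for fingertips to press.
- nose (a point): Middle of the top front edge of the carrier (carrier frame: 0, 100, 12 mm).
- bed (a joint): How far the sprung steel bed under the carrier is pressed down (m): 0 up, 0.010 down on a hard stop. It stays level. Up, the board's top is 5 mm too high to pass the bar; pressed 7 to 9 mm it passes. It takes about 7 N on the carrier to start and 0.7 N more per mm. Wood slides easily on it (friction about 0.25). Carrier home and let go: the leaf spring keeps the bed about 8 mm down.
- bud_vase: Bystander: small red-brown earthenware bud vase, 68 mm in diameter, 92 mm high, origin at the centre of its underside. Leave it alone.
- pin_holder: Bystander: round brass flower pin holder, 72 mm in diameter, 24 mm high, origin at the centre of its underside. Leave it alone.
- cup: Bystander: round ceramic cup without handle, 68 mm in diameter, 70 mm high, origin at the centre of its underside. Leave it alone.
Not all that is in view belongs to the job. What is meant by the carrier is not turquoise or yellow, and is the larger of those in its own colour.

How it is judged:
By the outcome, as a careful person would: the job done as asked, in the order asked, and still so for the second after the job is handed in, with the robot touching nothing.
It also fails if it takes over 35 s, if anything falls off the work surface, if the arm or the gripper's body presses on something with over 40 N, if the wrist force passes 120 N, or if a joint passes its speed limit or range.

## Robot

A 6-joint arm with a two-finger parallel gripper is mounted at the origin on the work surface. World frame = base frame: x ahead of the robot, y to its left, z up, the work surface at z = 0. Lengths are in mm, angles in rad, forces in N, time in s.
With the tool pointing down it reaches from about 350 to 975 mm from the base axis. Payload 7.1 kg.
Tool frame: the origin (TCP) lies at the very end of the fingers, on their centre line; the grasp point (between the pads) lies 19 mm behind it; z points along the fingers, x is the direction in which the jaws open and shut, and the axes are right-handed (so a half turn about z gives the same grasp; the last joint's range is limited). The gripper opens to 88 mm and grips with 3 to 60 N. Pads are 20 mm wide; open, the fingers measure 115 mm over their backs; the gripper's body (75 mm by 178 mm) begins 61 mm behind the grasp point.
Start: joints at [1.156, 0.423, 1.63, -0, 1.089, -0.019], TCP at [240.934, 576.676, 222.675] pointing down, gripper open.
Joint ranges: [-3, 3], [-0.9, 2.11], [0.09, 2.58], [-1.31, 4.45], [0.11, 2.69], [-2.54, 2.54]. Speed limits (rad/s): [2.39, 2.39, 3.01, 3.14, 3.14, 3.14].

## Interface

Orientations are given as a rotation vector (axis times angle).
In Python, from workcell import * gives the robot as it stands.
- The arm moves only by the tool arm_command, never from a script. Its argument "increments" is a list of rows, each a list of 2 entries, a list of its own where there are three numbers: the shift along the tool's x, y, z in cm, then the turn about the tool's z in degrees. In form: [[[dx, dy, dz], turn], ...]. A call has 1 to 20 rows; each row shifts and turns the pose as measured when the row begins, along the tool's axes as they then stand; what a row does not reach is not made up. A row lasts 1/10 s, in which the tool goes at most 50 mm and 8.59 degrees, less where a joint would pass 70% of its speed; a pose out of reach is approached as far as the arm can. A call is refused whole if a number of a shift passes 5 or a number of a turn 8.59, either way. A call with a gripper value outside its range is refused whole. "gripper" is the opening, from 0 (shut) to 1 (fully open), set as the call begins (left out, the last holds). The fingers move at their own pace and stop on an object; the grip force is fixed at half the most. Time passes only in rows, so rows that do not move let the fingers close. It gives the time, the measured TCP pose, the force and the opening at its end, in the units of the state.
- get_obs(): the state, without advancing time (a new reading comes with each control period).
- get_image(name): name is "scene" or "top" or "wrist"; returns the picture (480x640x3 uint8, red, green, blue); there is no depth.
- camera_params(name): a dict with "K" (3x3 intrinsics, pixels), "rvec" (rotation vector, rad) and "tvec" (3), from world to camera coordinates, as OpenCV has them; the wrist camera has in their place "T_tool_cam" (4x4, takes a point from camera to tool coordinates, whose origin is the TCP and whose axes are the tool frame's). Camera axes: x right, y down, z forward; pixel columns grow to the right and rows downward; lengths in mm; the calibration is good to about 2 mm. A picture is of the moment at which its call begins: read the wrist's pose just before it. camera_params takes no time and is no camera call.
- close_job(): hands the job in, once; it reports no verdict.
The state is a dict: "t": time; "qpos": joint angles; "qvel": joint speeds; "joint_torque": joint torques, N m; "ee_pos": TCP position; "orientation": TCP orientation; "ft_force": force on the tool from outside, world axes, zero at the start; "moment": the same for the moment, N m; "width": finger opening in mm.
Only numpy, scipy, OpenCV 4.12 (cv2) and the standard library are available. Lean on these libraries where they do the work, as an engineer would, in place of code of your own. Each camera call takes 0.05 s, during which the arm holds its last target.

## Working session

There is one attempt and no reset: what is moved stays moved. The work goes in short steps, Python scripts to look and compute and a tool call to move; the robot and the scene stay as the last step left them, time stands still between calls to the robot, and variables do not carry over. Pictures are saved under pics/ and viewed, and the job is handed in when it is done.

Besides the shell and the picture viewer there is one more tool, called as name(argument=value, ...), one argument or row to a line, values as JSON. arm_command: Moves the arm, as the interface text tells. Its arguments: {"type":"object","properties":{"increments":{"type":"array","items":{"type":"array"}},"gripper":{"type":"number"}},"required":["increments"]}

```bash
mkdir -p pics
python3 - <<'E'
from workcell import *
import cv2
o=get_obs();print(o)
for n in("scene","top"):
    cv2.imwrite(f"pics/{n}0.png",get_image(n)[:,:,::-1]);print(n,camera_params(n))
print(camera_params("wrist"))
E
```

```text
{'t': 0.0, 'qpos': array([ 1.15598966e+00,  4.23837006e-01,  1.63066172e+00, -2.10066278e-05,
        1.08861479e+00, -1.90229313e-02]), 'qvel': array([-7.72482156e-04, -8.45900270e-05,  1.38218723e-03, -5.26921631e-04,
        8.26240297e-04, -3.25213088e-04]), 'joint_torque': array([-1.11491099e-03, -5.44632483e+01, -2.73657238e+01,  6.42422657e-02,
        2.29131652e-02, -1.36774761e-04]), 'ee_pos': array([240.731535 , 576.1857649, 221.915209 ]), 'orientation': array([ 2.61412411e+00,  1.74089439e+00, -1.99696294e-03]), 'ft_force': array([ 0.73127443,  0.75586378, -0.18808753]), 'moment': array([ 0.03440907, -0.00588189,  0.01425004]), 'width': 88.06022433648856}
scene {'K': array([[446.27890936,   0.        , 320.8867286 ],
       [  0.        , 446.27890936, 246.81214528],
       [  0.        ,   0.        ,   1.        ]]), 'rvec': array([ 0.83014637,  2.5068265 , -1.18006582]), 'tvec': array([ 492.2698267 , -135.07786245, 1093.46409973])}
top {'K': array([[474.87579541,   0.        , 318.08806803],
       [  0.        , 474.87579541, 245.47284338],
       [  0.        ,   0.        ,   1.        ]]), 'rvec': array([ 2.12312368, -2.13466314,  0.12007174]), 'tvec': array([-42.13221588, 558.37702131, 798.52317215])}
{'K': array([[401.7029324 ,   0.        , 322.04136011],
       [  0.        , 401.7029324 , 238.10360944],
       [  0.        ,   0.        ,   1.        ]]), 'T_tool_cam': array([[ 9.99999360e-01,  1.13127921e-03, -1.91428143e-05,
        -1.35065838e+00],
       [-1.09135029e-03,  9.68891755e-01,  2.47482477e-01,
        -6.67995527e+01],
       [ 2.98519097e-04, -2.47482297e-01,  9.68892369e-01,
        -1.61886102e+02],
       [ 0.00000000e+00,  0.00000000e+00,  0.00000000e+00,
         1.00000000e+00]])}
```

View pics/scene0.png

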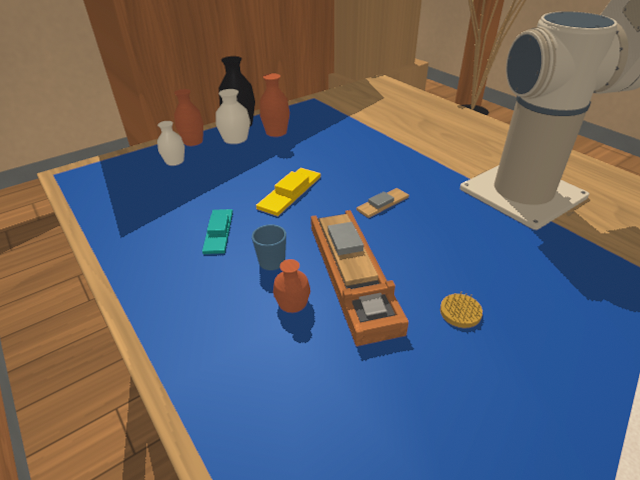

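View pics/top0.png

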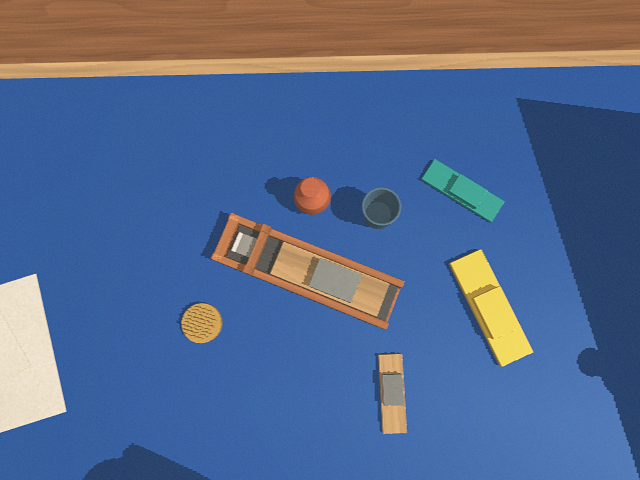

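Candidates in the top view: the wood board with stone in the holder (330,278), the small wood board (392,393), the yellow one (490,307) and the turquoise one (462,190). By the description it is the larger wooden one, at (330,278). I'll check that in a close crop.

```bash
cat > h.py <<'E'
import numpy as np,cv2
from workcell import *
def ray(n,uv,z):
    p=camera_params(n);R=cv2.Rodrigues(p["rvec"])[0];t=np.array(p["tvec"])
    d=R.T@np.linalg.inv(p["K"])@np.array([uv[0],uv[1],1.]);c=-R.T@t
    return c+d*(z-c[2])/d[2]
def proj(n,P):
    p=camera_params(n);return cv2.projectPoints(np.array(P,float).reshape(-1,1,3),np.array(p["rvec"]),np.array(p["tvec"]),p["K"],None)[0].reshape(-1,2)
E
python3 - <<'E'
import cv2
a=cv2.imread("pics/top0.png")[200:340,200:420]
cv2.imwrite("pics/crop0.png",cv2.resize(a,None,fx=3.6,fy=3.6,interpolation=cv2.INTER_CUBIC))
E
```

```text
(no output)
```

View pics/crop0.png

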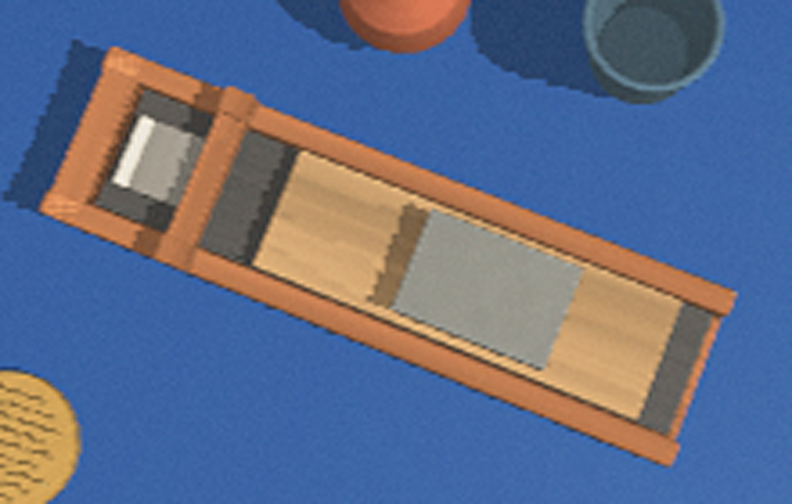

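The crop shows the orange-brown holder with the pale board and grey stone in it. The end stop is at upper left (crop about 75,130) and the bare tail at lower right (about 620,345). The wooden board at (330,278) is the right one.

Run:
```python
from h import *
import numpy as np
from scipy.optimize import least_squares
f=lambda u,v,z:ray("top",((u+.5)/3.6+200-.5,(v+.5)/3.6+200-.5),z)[:2]
H=np.array([f(110,48,36),f(42,212,36),f(736,293,36),f(672,462,36)])
loc=np.array([[-45.5,145],[45.5,145],[-45.5,-190],[45.5,-190]])
C=np.array([f(300,152,44),f(253,265,44),f(682,298,44),f(638,417,44)])
S=np.array([f(583,265,60),f(545,370,60),f(430,210,60),f(393,308,60)])
for nm,A in(("H",H),("C",C),("S",S)):print(nm,A.round(1).tolist())
best=None
for s in(1,-1):
    l=loc*[s,1]
    def r(p):
        c,sn=np.cos(p[2]),np.sin(p[2]);return ((l@np.array([[c,sn],[-sn,c]]))+p[:2]-H).ravel()
    for th in(-2,0,2,3.5):
        q=least_squares(r,[*H.mean(0),th])
        if best is None or q.cost<best[0]:best=(q.cost,s,q.x,q.fun)
print(best)
x,y,th=best[2];c,s=np.cos(th),np.sin(th)
inv=lambda A:(A-[x,y])@np.array([[c,-s],[s,c]])
print("C in holder",inv(C).round(1).tolist(),"S",inv(S).round(1).tolist())
for nm,p in(("vase top",(313,185)),("cup",(381,202))):print(nm,ray("top",p,80))
o=get_obs();R=cv2.Rodrigues(o["orientation"])[0];print(R.round(3),o["ee_pos"],o["t"],np.degrees(th))
```

```text
H [[619.4, 113.7], [536.8, 145.6], [494.9, -195.0], [414.2, -162.2]]
C [[564.5, 16.7], [509.1, 39.2], [492.0, -168.0], [435.5, -145.7]]
S [[506.8, -119.9], [457.5, -101.3], [533.5, -47.5], [486.9, -29.8]]
(np.float64(9.944774567189407), -1, array([524.67083362,  -3.61556633,   5.90209493]), array([ 1.43022489,  0.39748323, -0.42589188,  2.3544389 ,  1.38792762,
       -1.88853044, -2.39226062, -0.86339179]))
C in holder [[29.4, 33.7], [-30.3, 34.0], [30.8, -164.7], [-29.9, -165.1]] S [[26.6, -114.6], [-26.1, -115.7], [24.5, -37.4], [-25.3, -38.4]]
vase top [657.1950408  -38.08849081  80.        ]
cup [ 626.00293252 -153.58248091   80.        ]
[[ 0.386  0.923 -0.001]
 [ 0.923 -0.386 -0.001]
 [-0.001 -0.    -1.   ]] [240.75219267 576.24436806 222.01134749] 0.1 338.16512963824454
```

arm_command(
  increments=[
    [[-3.5,3.05,0],0],
    [[-3.5,3.05,0],0],
    [[-3.5,3.05,0],0],
    [[-3.5,3.05,0],0],
    [[-3.5,3.05,0],0],
    [[-3.5,3.05,0],0],
    [[-3.5,3.05,0],0],
    [[-3.5,3.05,0],0],
    [[-3.5,3.05,0],0],
    [[-3.5,3.05,0],0],
    [[-3.5,3.05,0],0],
    [[-3.5,3.05,0],0],
    [[-3.5,3.05,0],0],
    [[-3.5,3.05,0],0],
    [[-3.5,3.05,0],0],
    [[0,0,0],0],
  ],
  gripper=0,
)

```text
t: 1.7
ee_pos: [466.9, -109.6, 220.1]
orientation: [2.608, 1.747, -0.001]
ft_force: [0.2, 1.1, -0.3]
width: 0.5
```

```bash
cat >> h.py <<'E'
HO=np.array([524.67,-3.62]);HY=np.array([.372,.928]);HX=np.array([.928,-.372])
def st(target=None):
    o=get_obs();R=cv2.Rodrigues(np.array(o["orientation"]))[0];p=np.array(o["ee_pos"])
    d=p[:2]-HO
    print("t %.2f"%o["t"],"holder xy %.1f %.1f z %.1f"%(d@HX,d@HY,p[2]),"F holder x,y,z",[round(float(v),1) for v in(o["ft_force"][:2]@HX,o["ft_force"][:2]@HY,o["ft_force"][2])],"w %.1f"%o["width"])
    print("yaw err deg %.2f"%np.degrees(np.arctan2(R[1,0],R[0,0])-np.arctan2(HY[1],HY[0])),"tilt",R[:,2].round(3))
    if target is not None:
        T=np.append(HO+HX*target[0]+HY*target[1],target[2]);print("delta tool cm",(R.T@(T-p)/10).round(2))
E
python3 -c "
from h import *
st((0,-133,65))"
```

```text
t 1.70 holder xy -14.2 -119.8 z 220.1 F holder x,y,z [-0.3, 1.1, -0.3] w 0.5
yaw err deg -0.54 tilt [ 0.001 -0.002 -1.   ]
delta tool cm [-1.27  1.4  15.51]
```

arm_command(
  increments=[
    [[-1.3,1.4,0],0.5],
    [[0,0,4],0],
    [[0,0,4],0],
    [[0,0,4],0],
    [[0,0,2],0],
    [[0,0,0],0],
  ],
)

```text
t: 2.3
ee_pos: [475.2, -127.3, 76.1]
orientation: [2.619, 1.729, 0.002]
ft_force: [-0.3, 0.7, -0.0]
width: 0.2
```

```bash
python3 -c "
from h import *
st((0,-133,50))
cv2.imwrite('pics/w1.png',get_image('wrist')[:,:,::-1])
cv2.imwrite('pics/t1.png',cv2.resize(get_image('scene')[180:360,230:450,::-1],None,fx=3.3,fy=3.3))"
```

```text
t 2.30 holder xy 0.1 -133.2 z 76.1 F holder x,y,z [-0.5, 0.5, -0.0] w 0.2
yaw err deg -1.30 tilt [ 0.003 -0.002 -1.   ]
delta tool cm [ 0.03 -0.02  2.61]
```

View pics/w1.png

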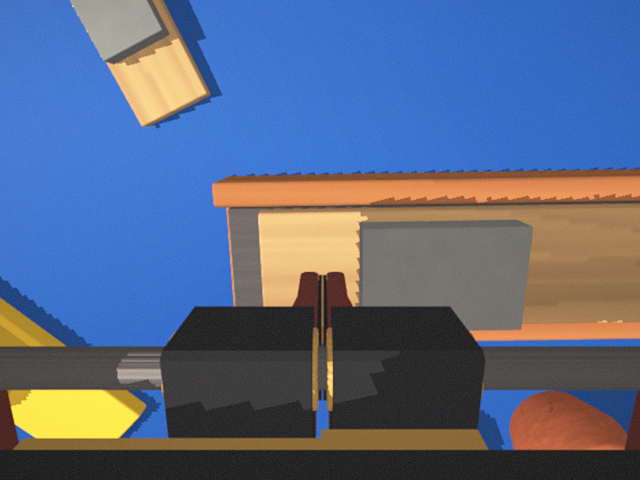

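View pics/t1.png

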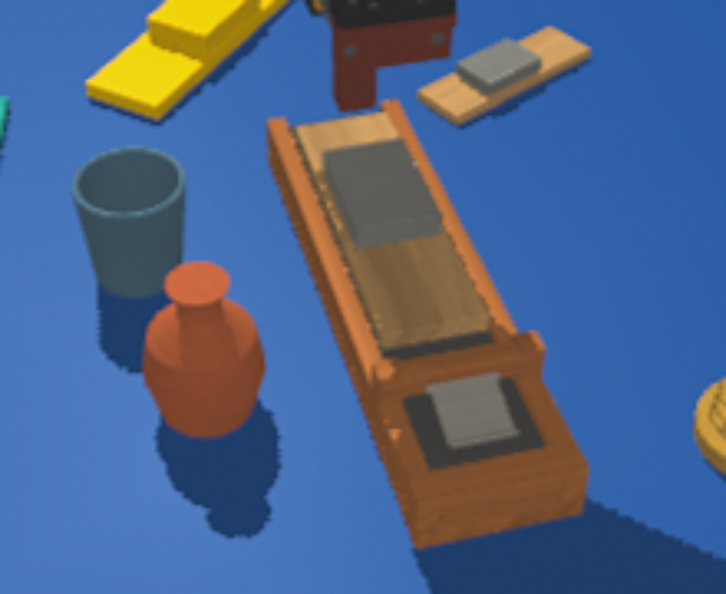

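arm_command(
  increments=[
    [[0,0,1.5],-1.3],
    [[0,0,1.2],0],
    [[0,0,0.2],0],
    [[0,0,0.2],0],
    [[0,0,0],0],
  ],
)

```text
t: 2.9
ee_pos: [481.3, -128.2, 52.1]
orientation: [2.59, 1.753, 0.016]
ft_force: [0.2, 0.4, 0.8]
width: 0.4
```

```bash
python3 -c "
from h import *
st((0,-133,40))"
```

```text
t 2.90 holder xy 6.1 -131.7 z 52.1 F holder x,y,z [0.1, 0.4, 0.8] w 0.4
yaw err deg 0.03 tilt [ 0.016 -0.006 -1.   ]
delta tool cm [-0.12 -0.63  1.2 ]
```

arm_command(
  increments=[
    [[0,0,0],0],
  ],
)

```text
t: 3.0
ee_pos: [481.7, -128.3, 52.7]
orientation: [2.59, 1.753, 0.016]
ft_force: [0.0, -0.6, 0.3]
width: 0.0
```

```bash
python3 -c "
from h import *
st((0,-133,46)); o=get_obs();print(o['qpos'].round(3),o['qvel'].round(3),o['joint_torque'].round(1))"
```

```text
t 3.00 holder xy 6.5 -131.7 z 52.7 F holder x,y,z [0.3, -0.5, 0.3] w 0.0
yaw err deg 0.02 tilt [ 0.017 -0.006 -1.   ]
delta tool cm [-0.12 -0.66  0.65]
[-2.840e-01  5.130e-01  2.014e+00 -2.000e-03  5.970e-01 -1.472e+00] [ 0.    -0.007 -0.002 -0.001  0.003  0.002] [  0.  -47.2 -15.   -0.    0.    0. ]
```

arm_command(
  increments=[
    [[-0.1,-0.6,0],0],
    [[0,0,0.3],0],
    [[0,0,0.3],0],
  ],
)

```text
t: 3.3
ee_pos: [476.0, -127.2, 47.4]
orientation: [2.589, 1.752, 0.019]
ft_force: [-0.2, -0.4, 0.4]
width: 0.4
```

```bash
python3 -c "
from h import *
st((0,-133,44))"
```

```text
t 3.30 holder xy 0.8 -132.7 z 47.4 F holder x,y,z [-0.0, -0.5, 0.4] w 0.4
yaw err deg 0.01 tilt [ 0.019 -0.006 -1.   ]
delta tool cm [-0.02 -0.09  0.34]
```

arm_command(
  increments=[
    [[0,0,0.3],0],
    [[0,0,0.3],0],
    [[0,0,0.3],0],
  ],
)

```text
t: 3.6
ee_pos: [476.0, -127.2, 38.3]
orientation: [2.589, 1.752, 0.018]
ft_force: [-2.8, 0.6, 10.8]
width: 0.3
```

```bash
python3 -c "
from h import *
st((0,-133,35))"
```

```text
t 3.60 holder xy 0.8 -132.8 z 38.3 F holder x,y,z [-2.8, -0.4, 10.8] w 0.3
yaw err deg 0.00 tilt [ 0.018 -0.006 -1.   ]
delta tool cm [-0.01 -0.08  0.33]
```

arm_command(
  increments=[
    [[0,0,0.3],0],
    [[0,0,0.2],0],
    [[0,0,0],0],
  ],
)

```text
t: 3.9
ee_pos: [476.0, -127.2, 34.4]
orientation: [2.59, 1.752, 0.017]
ft_force: [-3.6, 1.3, 13.6]
width: 0.7
```

```bash
python3 -c "
from h import *
st((0,-133,35))"
```

```text
t 3.90 holder xy 0.8 -132.8 z 34.4 F holder x,y,z [-3.8, -0.2, 13.6] w 0.7
yaw err deg -0.01 tilt [ 0.017 -0.006 -1.   ]
delta tool cm [-0.01 -0.08 -0.06]
```

arm_command(
  increments=[
    [[0.5,0,0.1],0],
    [[0.5,0,0.1],0],
    [[0.5,0,0.1],0],
  ],
)

```text
t: 4.2
ee_pos: [481.4, -117.4, 34.1]
orientation: [2.583, 1.753, 0.012]
ft_force: [-7.8, -14.2, 19.3]
width: 0.4
```

```bash
python3 -c "
from h import *
st((0,-39,34))
cv2.imwrite('pics/t2.png',cv2.resize(get_image('scene')[180:360,230:450,::-1],None,fx=3.3,fy=3.3))"
```

```text
t 4.20 holder xy 2.2 -121.7 z 34.1 F holder x,y,z [-2.0, -16.1, 19.3] w 0.4
yaw err deg 0.17 tilt [ 0.017 -0.012 -1.   ]
delta tool cm [ 8.28 -0.2  -0.03]
```

View pics/t2.png

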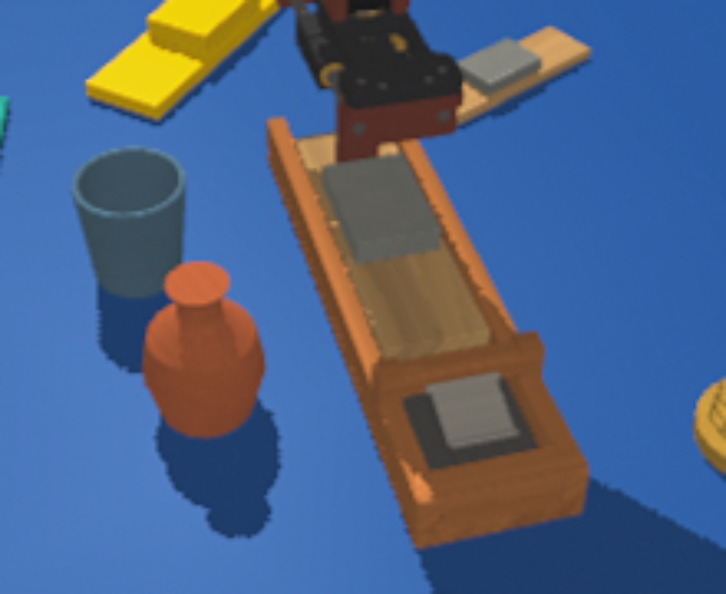

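arm_command(
  increments=[
    [[0.5,-0.1,0.1],0],
    [[0.5,-0.1,0.1],0],
    [[0.5,0,0.1],0],
    [[0.5,0,0.1],0],
  ],
)

```text
t: 4.65
ee_pos: [487.1, -105.5, 34.2]
orientation: [2.573, 1.754, 0.004]
ft_force: [-11.5, -18.4, 23.7]
width: 0.7
```

```bash
python3 -c "
from h import *
st((0,-39,34))"
```

```text
t 4.65 holder xy 3.1 -108.5 z 34.2 F holder x,y,z [-3.9, -21.4, 23.7] w 0.7
yaw err deg 0.39 tilt [ 0.017 -0.022 -1.   ]
delta tool cm [ 6.96 -0.26 -0.08]
```

arm_command(
  increments=[
    [[0.5,-0.2,-0.05],-0.4],
    [[0.5,-0.1,0],0],
    [[0.5,0,0],0],
  ],
)

```text
t: 4.95
ee_pos: [491.0, -95.2, 37.0]
orientation: [2.561, 1.759, 0.002]
ft_force: [-6.7, -10.5, 10.5]
width: 0.7
```

```bash
python3 -c "
from h import *
st((0,-39,34))
cv2.imwrite('pics/t3.png',cv2.resize(get_image('scene')[180:360,230:450,::-1],None,fx=3.3,fy=3.3))"
```

```text
t 4.95 holder xy 2.9 -97.5 z 37.0 F holder x,y,z [-2.3, -12.2, 10.5] w 0.7
yaw err deg 0.80 tilt [ 0.02  -0.027 -0.999]
delta tool cm [ 5.86 -0.21  0.19]
```

View pics/t3.png

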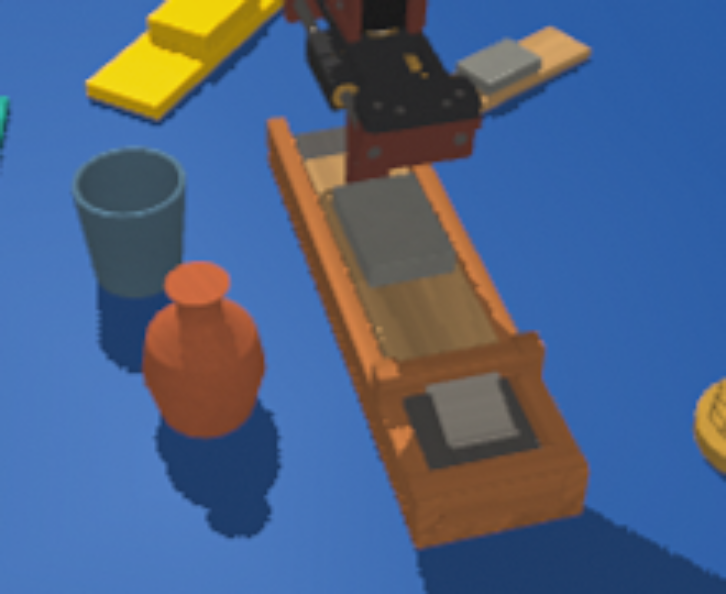

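arm_command(
  increments=[
    [[0,-0.2,0.25],0.8],
    [[0.5,-0.1,0.1],0],
    [[0.5,0,0.06],0],
    [[0.5,0,0.06],0],
  ],
)

```text
t: 5.4
ee_pos: [495.4, -84.8, 34.9]
orientation: [2.567, 1.739, -0.0]
ft_force: [-6.8, -12.0, 13.8]
width: 0.5
```

```bash
python3 -c "
from h import *
st((0,-39,34))"
```

```text
t 5.40 holder xy 3.0 -86.3 z 34.9 F holder x,y,z [-1.8, -13.7, 13.8] w 0.5
yaw err deg 0.06 tilt [ 0.023 -0.034 -0.999]
delta tool cm [ 4.73 -0.3  -0.03]
```

arm_command(
  increments=[
    [[0.5,-0.1,0.08],0],
    [[0.5,-0.1,0.08],0],
    [[0.5,-0.1,0.08],0],
    [[0.5,-0.1,0.08],0],
  ],
)

```text
t: 5.8
ee_pos: [500.6, -71.1, 34.4]
orientation: [2.559, 1.738, -0.005]
ft_force: [-5.9, -15.3, 18.1]
width: 0.7
```

```bash
python3 -c "
from h import *
st((0,-39,34))
cv2.imwrite('pics/t4.png',cv2.resize(get_image('scene')[180:360,230:450,::-1],None,fx=3.3,fy=3.3))"
```

```text
t 5.80 holder xy 2.7 -71.6 z 34.4 F holder x,y,z [0.2, -16.4, 18.1] w 0.7
yaw err deg 0.18 tilt [ 0.025 -0.042 -0.999]
delta tool cm [ 3.26 -0.26 -0.06]
```

View pics/t4.png

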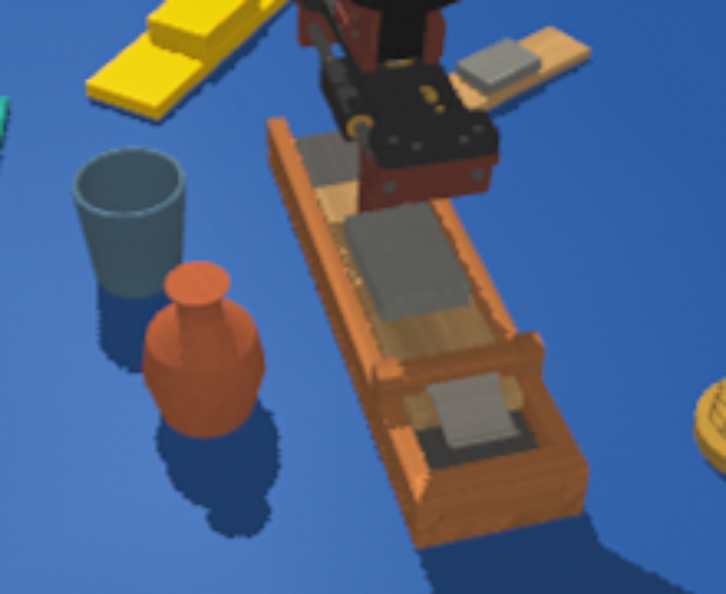

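The nose is through, past the bar (at about 460,395) and reaching the leaf spring. I'll keep going.

arm_command(
  increments=[
    [[0.5,-0.1,0.08],0],
    [[0.5,-0.1,0.08],0],
    [[0.5,-0.1,0.08],0],
    [[0.5,-0.1,0.08],0],
    [[0.5,-0.1,0.08],0],
  ],
)

```text
t: 6.35
ee_pos: [507.1, -54.8, 34.5]
orientation: [2.548, 1.735, -0.011]
ft_force: [-5.3, -15.5, 17.4]
width: 0.4
```

```bash
python3 -c "
from h import *
st((0,-39,34))"
```

```text
t 6.35 holder xy 2.7 -54.1 z 34.5 F holder x,y,z [0.8, -16.4, 17.4] w 0.4
yaw err deg 0.28 tilt [ 0.027 -0.053 -0.998]
delta tool cm [ 1.51 -0.26 -0.02]
```

arm_command(
  increments=[
    [[0.5,-0.1,0.07],0],
    [[0.5,-0.1,0.07],0],
    [[0.5,-0.1,0.07],0],
  ],
)

```text
t: 6.65
ee_pos: [510.4, -45.4, 34.6]
orientation: [2.542, 1.733, -0.017]
ft_force: [-5.2, -16.2, 17.6]
width: 0.4
```

```bash
python3 -c "
from h import *
st((0,-39,34))
cv2.imwrite('pics/t5.png',cv2.resize(get_image('scene')[180:360,230:450,::-1],None,fx=3.3,fy=3.3))"
```

```text
t 6.65 holder xy 2.3 -44.1 z 34.6 F holder x,y,z [1.2, -16.9, 17.6] w 0.4
yaw err deg 0.34 tilt [ 0.027 -0.06  -0.998]
delta tool cm [ 0.51 -0.23  0.02]
```

View pics/t5.png

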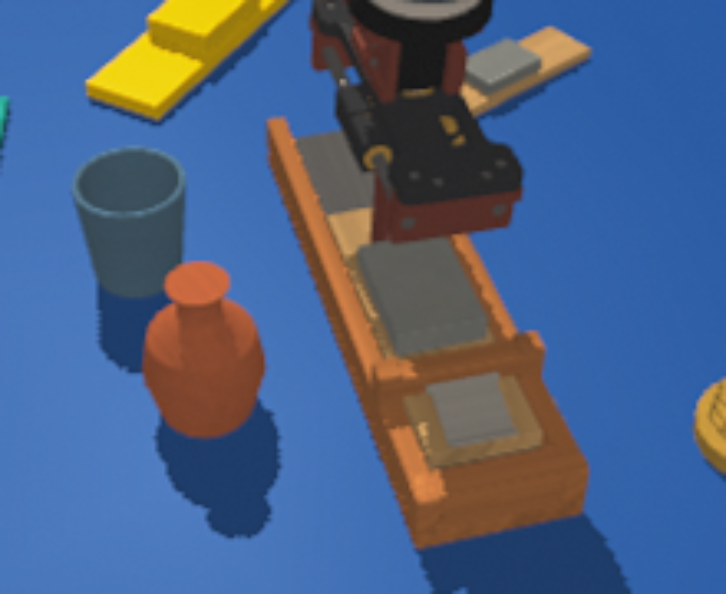

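arm_command(
  increments=[
    [[0.4,-0.05,0.07],0],
    [[0.4,-0.05,0.07],0],
  ],
)

```text
t: 6.9
ee_pos: [512.2, -41.3, 34.6]
orientation: [2.539, 1.732, -0.023]
ft_force: [-5.8, -16.0, 17.6]
width: 0.7
```

arm_command(
  increments=[
    [[0.4,0,0.05],0],
    [[0.4,0,0.05],0],
  ],
)

```text
t: 7.1
ee_pos: [513.9, -37.7, 34.7]
orientation: [2.537, 1.732, -0.031]
ft_force: [-6.3, -14.2, 15.5]
width: 0.6
```

```bash
python3 -c "
from h import *
st((0,-39,34))"
```

```text
t 7.10 holder xy 2.7 -35.7 z 34.7 F holder x,y,z [-0.6, -15.5, 15.5] w 0.6
yaw err deg 0.40 tilt [ 0.023 -0.069 -0.997]
delta tool cm [-0.33 -0.27  0.07]
```

arm_command(
  increments=[
    [[0.5,0,0.05],0],
    [[0.5,0,0.05],0],
  ],
)

```text
t: 7.3
ee_pos: [514.6, -35.4, 34.7]
orientation: [2.53, 1.734, -0.049]
ft_force: [-11.7, -46.7, 22.3]
width: 0.5
```

```bash
python3 -c "
from h import *
st((0,-39,34))
cv2.imwrite('pics/t6.png',cv2.resize(get_image('scene')[240:360,300:450,::-1],None,fx=4.8,fy=4.8,interpolation=2))"
```

```text
t 7.30 holder xy 2.5 -33.3 z 34.7 F holder x,y,z [6.5, -47.7, 22.3] w 0.5
yaw err deg 0.61 tilt [ 0.015 -0.079 -0.997]
delta tool cm [-0.56 -0.26  0.1 ]
```

View pics/t6.png

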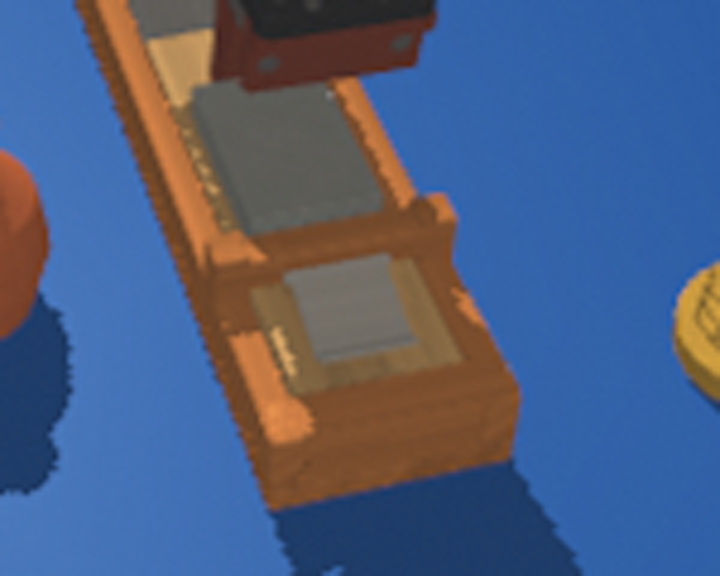

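arm_command(
  increments=[
    [[0,0,0],0],
    [[-0.03,0,-0.2],0],
    [[-0.05,0,-0.3],0],
  ],
)

```text
t: 7.65
ee_pos: [513.8, -38.0, 39.9]
orientation: [2.532, 1.731, -0.052]
ft_force: [-0.2, 0.8, -0.8]
width: 0.5
```

```bash
python3 -c "
from h import *
st((0,-45,60))"
```

```text
t 7.65 holder xy 2.7 -35.9 z 39.9 F holder x,y,z [-0.5, 0.7, -0.8] w 0.5
yaw err deg 0.47 tilt [ 0.014 -0.08  -0.997]
delta tool cm [-1.04 -0.19 -1.96]
```

Contact is broken, so I'll back off a little and rise clear.

arm_command(
  increments=[
    [[-0.5,0,-0.3],0],
    [[-0.5,0,-1.5],0],
    [[-0.5,0,-3],0],
    [[-0.5,0,-4],0],
    [[-3,0,-4],0],
    [[-4,0,0],0],
    [[-4,0,0],0],
    [[-4,0,0],0],
    [[0,0,0],0],
  ],
)

```text
t: 8.55
ee_pos: [449.5, -188.8, 185.8]
orientation: [2.523, 1.742, -0.049]
ft_force: [-0.3, 0.7, -0.2]
width: 0.4
```

```bash
python3 -c "
from h import *
st()
cv2.imwrite('pics/s7.png',cv2.resize(get_image('scene')[180:360,230:450,::-1],None,fx=3.3,fy=3.3,interpolation=2))
t=get_image('top')[:,:,::-1];cv2.imwrite('pics/t7.png',cv2.resize(t[150:340,180:430],None,fx=3.1,fy=3.1,interpolation=2))"
```

```text
t 8.55 holder xy -0.9 -199.8 z 185.8 F holder x,y,z [-0.5, 0.5, -0.2] w 0.4
yaw err deg 1.00 tilt [ 0.016 -0.08  -0.997]
```

View pics/s7.png

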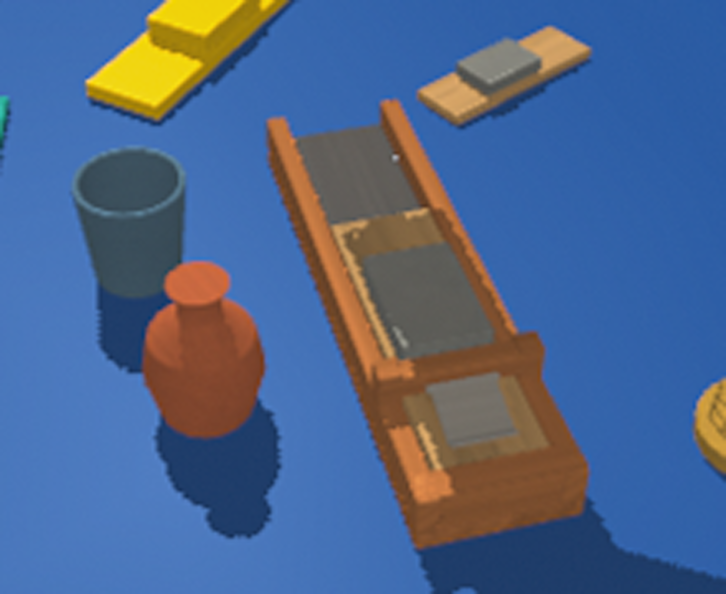

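View pics/t7.png

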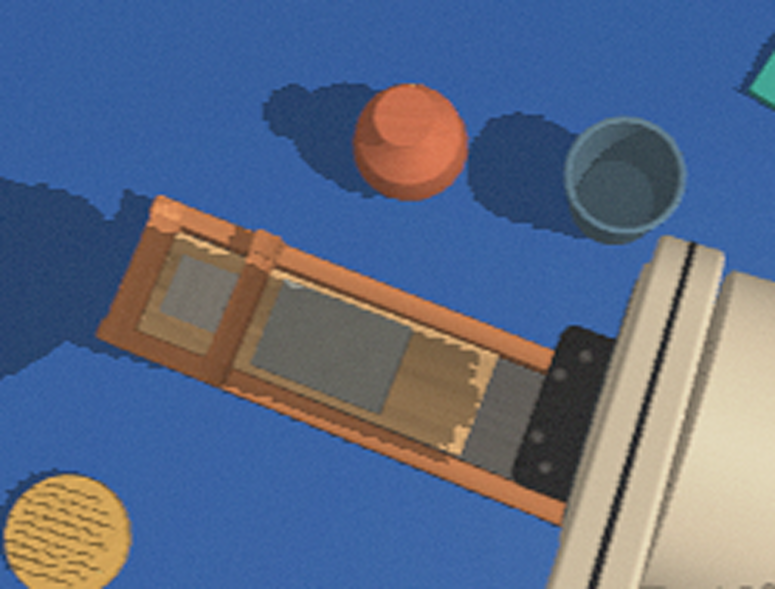

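```bash
python3 -c "
from h import *
for u,v,z in((497,352,36),(458,456,36),(411,333,52),(382,415,52)):
    d=ray('top',((u+.5)/3.1+179.5,(v+.5)/3.1+149.5),z)[:2]-HO;print(z,(d@HX).round(1),(d@HY).round(1))
d=ray('top',(381,202),80)
"
```

```text
36 31.8 -73.4
36 -31.1 -74.3
52 22.4 -25.2
52 -26.1 -27.2
```

```bash
python3 -c "
from h import *
print(close_job())"
```

```text
the job is handed in; nothing more can be done
None
```

The carrier is in its holder, fully home against the end stop as far as I can measure. I handed the job in at about 8.7 s.

**What I did:** With closed fingertips on the bare tail, I pressed the carrier down about 9.5 mm (14 N). I then slid it forward under the bar and the leaf spring, pushing on the stone's rear face. At the end stop the forward force jumped from about 16 N to 48 N. I then took the pressure off, lifted straight away and backed clear. I never gripped or lifted the carrier.

**Last checks:**
- **Carrier position:** Along the holder, the tail end measured about -74 mm (expected -75). The stone's rear face measured about -26 mm (expected -25). The two readings differ by about 1 mm in opposite directions, which is within camera accuracy.
- **Front end:** Both camera views show the carrier's front end against the stop and under the leaf spring. I did not measure the bed height after release.
- **Bystanders:** The vase and cup look unmoved in both last views, and the pin holder in the top view.
- **Forces:** The wrist force read about zero after I let go, and the robot touches nothing.

**Irregularities:**
- **Bed depth while sliding:** The press eased to about 7 mm as the front end reached the bar, at the low end of the passing range. I pressed again before going on.
- **Tool tilt:** The tool tilted gradually to about 4.5 degrees during the push.

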